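# Put the last gouge away and lift the till out of the carving chest

## Task

Lay the stray gouge from the bench into the empty front trough of the chest's lift-out till - do not drop it in - with its cutting edge pointing the same way as the two tools already in there, and let go of it while the till still sits in the chest. Then take the till by its handle, lift it straight up out of the chest with all three tools in it, and finish while still holding it in the air over the chest, level and still, its underside about 10 cm above the chest's rim, so that the stones beneath can be got at. Never let the till tip so that tools would slide, and leave the other things on the bench where they are.

Things in the scene. Friction and masses are not known exactly. Their poses are not given: they have to be found in the camera images.
- chest: Tool chest, an open dark wooden box fixed on the bench, long side across the robot's front (turned up to 0.2 rad): 274 (x) x 294 (y) x 130 mm high outside, walls 12 mm. Origin: centre of its underside; z up. Runners inside carry the till with its underside 75 mm above the bench and 3 to 7 mm of play round it.
- till_grip (a point): Centre of the handle bar of the till, the pale lift-out tray in the chest (400 to 600 g empty). Bar: level, along y, 16 mm thick (x), 22 mm high, over a hand hole 84 mm long and 18 mm high. The point is at the till's middle, 59 mm above its underside, 134 mm above the bench at first. Axes of the till: x across it, away from the robot; y along bar and troughs; z up.
- till_front (a point): Middle of the empty front trough's floor, 60 mm to the -x side of the bar, 6 mm above the till's underside; axes as the till. Till: 240 (x) x 260 (y) mm, walls 45 mm high, 8 mm thick. The 16 mm handle board splits it in two troughs, each 104 x 244 mm inside: front (towards the robot) and back (+x, two tools). The board rises from about 45 mm at its ends to 70 mm at the bar.
- gouge_grip (a point): Stray gouge lying on the bench left or right of the chest, edge roughly away from the robot: 200 mm long, 90 g, octagonal wooden handle 110 mm long, 24 mm across the flats, ferrule, thin shank, curved blade 20 mm wide. Point on its axis near the balance, 85 mm from the butt, 115 mm from the edge, 12 mm above what it lies on (only the handle touches). x runs to the edge.
- gouge_tip (a point): The middle of the cutting edge of the stray gouge, on its axis.
- chisel_grip (a point): Flat chisel in the back trough, built and sized like the gouge but with a flat blade: the same point of its handle; x runs to its cutting edge, which points to the till's +y.
- veetool_grip (a point): V-tool beside the chisel in the back trough, built and sized like the gouge but with a V-shaped blade: the same point of its handle; x runs to its cutting edge, which points to the till's +y.
- brush: Dusting brush lying on the bench on the other side of the chest from the gouge: 220 mm long, wooden handle, dark wide bristles. Not to be moved. Origin: centre of its underside.
- mallet: Carver's round mallet of dark turned wood, 88 mm across, 230 mm tall, standing on its head at the far left. Not to be moved. Origin: centre of its foot.
- waxjar: Closed wax jar, 72 mm across, 90 mm tall, at the far right. Not to be moved. Origin: centre of its foot.
- stone: Sharpening stone in its wooden base, 85 x 225 x 32 mm, lying beyond the chest. Not to be moved. Origin: centre of its underside.
Mind the look-alikes: they are no part of the job. What is shaped like the part that bears gouge_grip but green is not meant.

How it is judged:
By the outcome, as a careful person would: the job done as asked, in the order asked, and still so for the second after the job is handed in, while the arm keeps its last pose, push and grip.
It also fails if it takes over 64 s, if anything falls off the work surface, if the arm or the gripper's body presses on something with over 40 N, if the wrist force passes 120 N, or if a joint passes its speed limit or range.

## Robot

A 6-joint arm with a two-finger parallel gripper is mounted at the origin on the work surface. World frame = base frame: x ahead of the robot, y to its left, z up, the work surface at z = 0. Lengths are in mm, angles in degrees, forces in N, time in s.
With the tool pointing down it reaches from about 350 to 850 mm from the base axis. Payload 8.1 kg.
Tool frame: the origin (TCP) lies at the very end of the fingers, on their centre line; the grasp point (between the pads) lies r.tcp_to_grasp behind it (r.tcp_to_grasp is the distance from the TCP to the grasp point, in mm); z points along the fingers, y is the line along which they close (so a half turn about z gives the same grasp; the last joint's range is limited). The gripper opens to 85 mm and grips with 20 to 120 N. Pads are 22 mm wide; open, the fingers measure 114 mm over their backs; the gripper's body (76 mm by 85 mm) begins 54 mm behind the grasp point. The pads swing forward as they close: fully open they stand 13 mm farther back than shut.
Start: joints at [59.966, 7.471, 85.268, -0, 87.261, -4.893], TCP at [254.892, 543.172, 231.292] pointing down, gripper open.
Joint ranges: [-169.43, 169.43], [-51.17, 129.36], [1.28, 143.12], [-76.62, 256.62], [0, 156.53], [-152.29, 152.29]. Speed limits (degrees/s): [136.94, 136.94, 159.86, 180, 180, 180].

## Interface

Orientations are given as [roll, pitch, yaw] about the fixed x, y, z axes, in that order (R = Rz(yaw) Ry(pitch) Rx(roll)).
In Python, from bench import r gives the robot as it stands.
- The arm moves only by the shell command python3 -m handwheel 'ROWS' [OPENING] [FORCE]. ROWS is JSON, a list of rows, each a list of 4 numbers: the shift along the tool's x, y, z in m, then the turn about the tool's z in degrees. A call has 1 to 10 rows; each row shifts and turns the commanded pose from where the row before left it, along the tool's axes as they then stand; what a row does not reach is not made up. A row lasts 1/10 s, in which the tool goes at most 50 mm and 8.59 degrees, less where a joint would pass 70% of its speed; a pose out of reach is approached as far as the arm can. A call is refused whole if a number of a shift passes 0.05 or a number of a turn 8.59, either way. A call with a gripper value outside its range is refused whole. OPENING is the finger opening in m, from 0 to 0.0854, set as the call begins (- or left out, the last holds). The fingers move at their own pace and stop on an object; FORCE is the grip in N (left out, the last holds). Time passes only in rows, so rows that do not move let the fingers close. It gives the time, the measured TCP pose, the force, the opening and the grip force at its end, in the units of the state.
- r.sense(): the state, without advancing time (a new reading comes with each control period).
- r.snapshot(name): name is "scene" or "side" or "wrist"; returns the picture (400x640x3 uint8, red, green, blue); there is no depth.
- r.camera_params(name): a dict with "fx", "fy", "cx", "cy" (pixels), "R" (3x3) and "t" (3): a world point X has camera coordinates R X + t; the wrist camera has in their place "mount" (4x4, takes a point from camera to tool coordinates, whose origin is the TCP and whose axes are the flange's). Camera axes: x right, y down, z forward; pixel columns grow to the right and rows downward; lengths in mm; the calibration is good to about 2 mm. A picture is of the moment at which its call begins: read the wrist's pose just before it. camera_params takes no time and is no camera call.
- r.hand_in(): hands the job in; it is judged then, once.
The state is a dict: "time": time; "joint_pos": joint angles; "qd": joint speeds; "joint_efforts": joint torques, N m; "tool_pos": TCP position; "tcp_rot": TCP orientation; "ft_force": force on the tool from outside, world axes, zero at the start; "wrist_torque": the same for the moment, N m; "finger_gap": finger opening in mm; "grip_force": force on a finger pad.
Only numpy, scipy, OpenCV 4.12 (cv2) and the standard library are available. Lean on these libraries where they do the work, as an engineer would, in place of code of your own. Each camera call takes 0.05 s, during which the arm holds its last target. There are 200 camera calls.

## Working session

There is one attempt and no reset: what is moved stays moved. The work goes in short steps, Python scripts to look and compute and a shell command to move; the robot and the scene stay as the last step left them, time stands still between calls to the robot, and variables do not carry over. Pictures are saved under pics/ and viewed, at most 10 in all, crops included, and the job is handed in when it is done.

```bash
mkdir -p pics
python3 - <<'E'
from bench import r
import cv2,numpy as np
print(r.sense(), r.tcp_to_grasp)
for n in("scene","side","wrist"):
    im=r.snapshot(n); cv2.imwrite(f"pics/{n}0.png",im[:,:,::-1]); p=r.camera_params(n); print(n,{k:np.round(v,3).tolist() for k,v in p.items()})
E
```

```text
{'time': 0.0, 'joint_pos': array([ 5.99651489e+01,  7.51505183e+00,  8.53306070e+01, -7.02425169e-04,
        8.72609148e+01, -4.89396695e+00]), 'qd': array([ 0.00020049,  0.05250294,  0.02865943, -0.09027906,  0.07842382,
        0.05990726]), 'joint_efforts': array([-1.07483993e-03, -5.69400108e+01, -5.00553703e+01, -2.17443526e-04,
        1.50640908e-02,  5.03175272e-05]), 'tool_pos': array([254.62062123, 542.6803195 , 230.2322897 ]), 'tcp_rot': array([-1.79893755e+02, -8.39300640e-03,  1.54859142e+02]), 'ft_force': array([0.13045261, 0.87309336, 0.52650133]), 'wrist_torque': array([-0.00125537,  0.01440396,  0.05690137]), 'grip_force': 0.0, 'finger_gap': 85.10256503823085} 18.700000000000003
scene {'fx': 409.87, 'fy': 409.87, 'cx': 314.481, 'cy': 200.906, 'R': [[0.583, 0.812, -0.012], [0.641, -0.469, -0.608], [-0.499, 0.347, -0.794]], 't': [-243.314, -300.897, 1556.652]}
side {'fx': 399.08, 'fy': 399.08, 'cx': 317.646, 'cy': 201.567, 'R': [[0.958, -0.284, -0.025], [-0.179, -0.533, -0.827], [0.222, 0.797, -0.562]], 't': [-522.223, 143.65, 1359.498]}
wrist {'fx': 308.878, 'fy': 308.878, 'cx': 319.846, 'cy': 196.419, 'mount': [[0.0, -0.964, -0.268, 67.78], [1.0, -0.0, 0.001, -0.748], [-0.001, -0.268, 0.964, -143.229], [0.0, 0.0, 0.0, 1.0]]}
```

View pics/scene0.png

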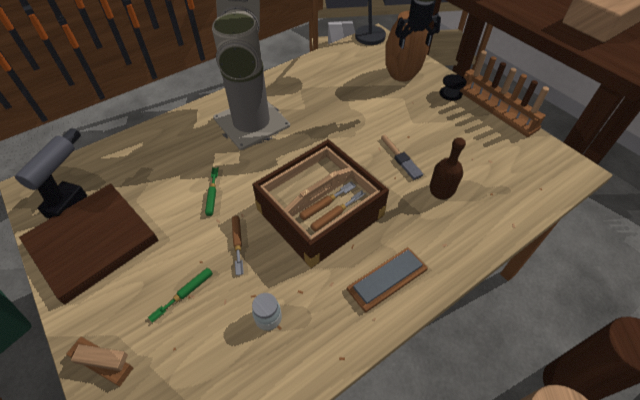

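View pics/side0.png

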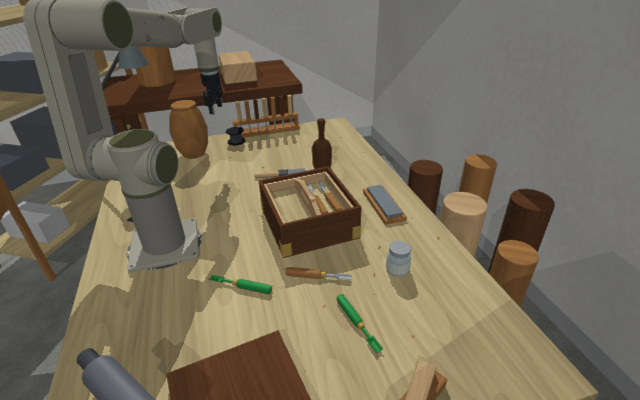

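The brown-handled gouge (scene 238,245; side 318,274) fits the description: wooden handle, beside the chest, edge away from the robot. The green ones (scene 211,190 and 180,295) are the look-alikes. I'll confirm this in one enlarged crop.

Run:
```python
import cv2
a=cv2.imread("pics/scene0.png")[130:290,200:400]
cv2.imwrite("pics/c1.png",cv2.resize(a,None,fx=3.75,fy=3.75,interpolation=cv2.INTER_CUBIC)[:600,:750])
a=cv2.imread("pics/side0.png")[160:300,240:420]
cv2.imwrite("pics/c2.png",cv2.resize(a,None,fx=4,fy=4,interpolation=cv2.INTER_CUBIC))
```

```text
(no output)
```

View pics/c1.png

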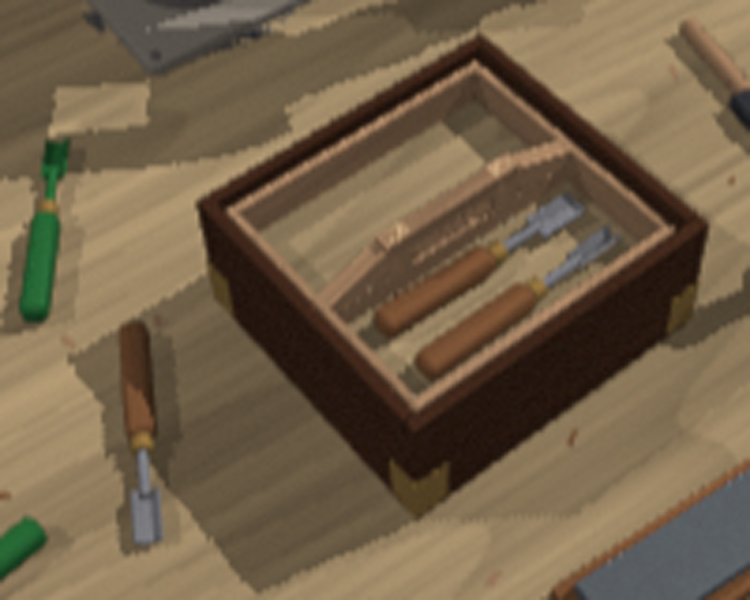

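View pics/c2.png

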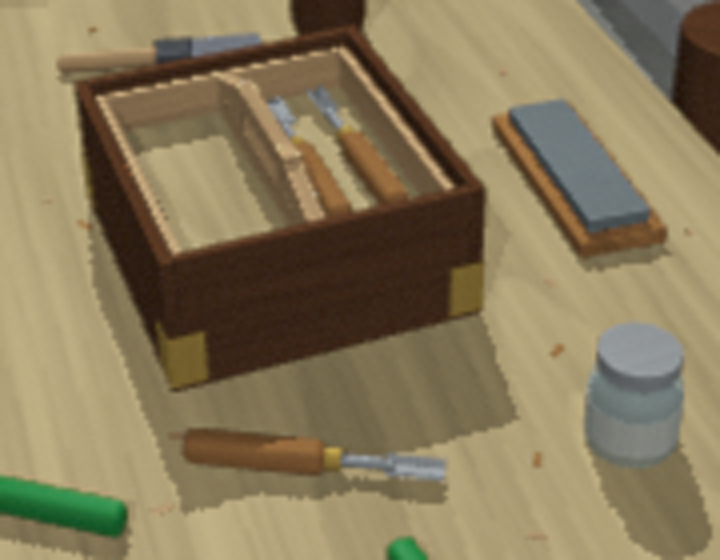

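The crops confirm that the brown wooden gouge with the steel gutter-shaped blade is the right one: butt at crop (133,325) and tip at (146,543). The chest rim and the till's bar are clear too. Next I'll triangulate.

```bash
cat > h.py <<'E'
import numpy as np
from bench import r
def ray(n,uv):
    p=r.camera_params(n);R=np.array(p["R"]);t=np.array(p["t"])
    d=R.T@np.array([(uv[0]-p["cx"])/p["fx"],(uv[1]-p["cy"])/p["fy"],1]);return -R.T@t,d
def atz(n,uv,z):
    c,d=ray(n,uv);return c+d*(z-c[2])/d[2]
def tri(a,b):
    A=np.zeros((3,3));y=np.zeros(3)
    for n,uv in(("scene",a),("side",b)):
        c,d=ray(n,uv);d/=np.linalg.norm(d);M=np.eye(3)-np.outer(d,d);A+=M;y+=M@c
    return np.linalg.solve(A,y)
S=lambda u,v:(200+u/3.75-.4,130+v/3.75-.4)
D=lambda u,v:(240+u/4-.4,160+v/4-.4)
E
python3 - <<'E'
from h import *
np.set_printoptions(precision=1,suppress=True)
for k,a,b,z in(("cornerFR? robot-right",(199,205),(170,262),130),("far-right",(413,425),(483,187),130),("far-left",(707,226),(352,30),130),("near-left",(481,37),(78,88),130),("butt",(133,325),(184,444),12),("tip",(146,543),(445,468),12)):
    print(k,tri(S(*a),D(*b)),atz("scene",S(*a),z),atz("side",D(*b),z))
for k,a in(("till",(226,212)),("till",(672,230)),("till",(477,62)),("till",(413,410))):print(k,atz("scene",S(*a),120))
for a in((395,235),(505,160)):print("bar",atz("scene",S(*a),145))
E
```

```text
cornerFR? robot-right [ 377.4 -192.1  129.9] [ 376.6 -191.5  130. ] [ 377.8 -193.5  130. ]
far-right [ 639.6 -173.3  129.5] [ 638.6 -172.3  130. ] [ 639.8 -176.1  130. ]
far-left [622.2 117.8 122.3] [625.9 113.2 130. ] [618.2 104.  130. ]
near-left [354.2  99.8 122.5] [357.8  97.2 130. ] [353.8  83.2 130. ]
butt [ 363.1 -265.2   11.6] [ 362.  -264.2   12. ] [ 363.7 -267.3   12. ]
tip [ 544.2 -353.6   12.6] [ 544.3 -353.9   12. ] [ 544.2 -352.5   12. ]
till [ 387.4 -174.8  120. ]
till [607.7  95.2 120. ]
till [371.8  82.7 120. ]
till [ 623.3 -161.7  120. ]
bar [501.7 -91.7 145. ]
bar [490.9  20.8 145. ]
```

```bash
M='python3 -m handwheel'
$M '[[-0.0292,-0.0381,0,0],[-0.0292,-0.0381,0,0],[-0.0292,-0.0381,0,0],[-0.0292,-0.0381,0,0],[-0.0292,-0.0381,0,0],[-0.0292,-0.0381,0,0],[-0.0292,-0.0381,0,0],[-0.0292,-0.0381,0,0],[-0.0292,-0.0381,0,0]]' 0.06
$M '[[-0.0292,-0.0381,0,0],[-0.0292,-0.0381,0,0],[-0.0292,-0.0381,0,0],[-0.0292,-0.0381,0,0],[-0.0292,-0.0381,0,0],[-0.0292,-0.0381,0,0],[-0.0292,-0.0381,0,0],[-0.0292,-0.0381,0,0],[-0.0292,-0.0381,0,0]]'
$M '[[0,0,0,8.5],[0,0,0,8.5],[0,0,0,8.5],[0,0,0,8.5],[0,0,0,8.5],[0,0,0,8.5],[0,0,0,8.5],[0,0,0,8.5],[0,0,0,8.5],[0,0,0,8.5]]'
$M '[[0,0,0,8.5],[0,0,0,8.5],[0,0,0,8.5],[0,0,0,8.5],[0,0,0,8.5],[0,0,0,8.5],[0,0,0,8.5],[0,0,0,8.5],[0,0,0,8.5],[0,0,0,8.5]]'
$M '[[0,0,0.02,8],[0,0,0.02,2.8],[0,0,0,0]]'
python3 - <<'E'
from h import *
import cv2
s=r.sense();im=r.snapshot("wrist");np.save("w.npy",np.r_[s["tool_pos"],s["tcp_rot"]])
cv2.imwrite("pics/w1.png",im[:,:,::-1]);print(s)
E
```

```text
time: 1.05
tool_pos: [346.9, 119.4, 231.2]
tcp_rot: [180.0, 0.0, 154.9]
ft_force: [1.0, -1.1, -0.1]
finger_gap: 59.7
grip_force: 0.0
time: 1.95
tool_pos: [439.2, -303.1, 231.0]
tcp_rot: [180.0, -0.0, 154.8]
ft_force: [1.3, 0.9, 0.1]
finger_gap: 60.0
grip_force: 0.0
time: 2.95
tool_pos: [439.2, -300.8, 230.9]
tcp_rot: [-180.0, -0.0, 69.5]
ft_force: [0.8, -0.5, -0.2]
finger_gap: 60.4
grip_force: 0.0
time: 3.95
tool_pos: [439.2, -300.8, 230.9]
tcp_rot: [-180.0, 0.0, -15.5]
ft_force: [0.5, 0.4, 0.7]
finger_gap: 59.9
grip_force: 0.0
time: 4.25
tool_pos: [437.7, -299.5, 187.8]
tcp_rot: [-179.9, 0.3, -26.0]
ft_force: [-0.4, 0.1, 0.3]
finger_gap: 60.2
grip_force: 0.0
{'time': 4.25, 'joint_pos': array([-3.99284622e+01, -1.60005393e+00,  9.92208360e+01, -1.21401168e-04,
        8.27199661e+01,  7.60496228e+01]), 'qd': array([ 0.11274516, -1.17405423, -2.79869838, -0.06587737,  2.46125859,
       -3.79338952]), 'joint_efforts': array([-4.53276769e-02, -4.93994844e+01, -5.10944688e+01,  1.22949390e-03,
       -8.63553509e-01,  1.12392012e+00]), 'tool_pos': array([ 437.65431608, -299.53940879,  187.81697205]), 'tcp_rot': array([-179.9179678 ,    0.33072667,  -25.97783255]), 'ft_force': array([-0.37977865,  0.05896611,  0.31129046]), 'wrist_torque': array([ 0.03037666, -0.02904586, -0.04131269]), 'grip_force': 0.0, 'finger_gap': 60.23278319269541}
```

View pics/w1.png

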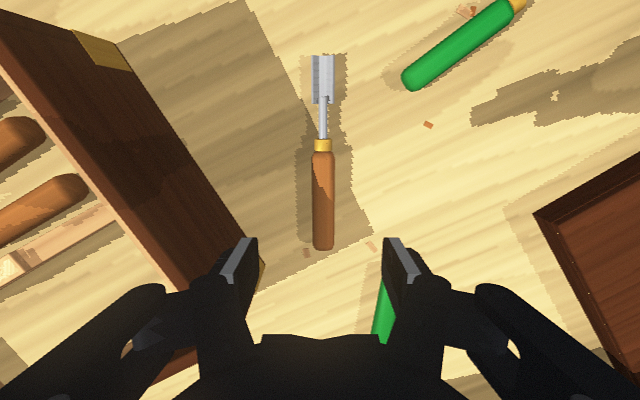

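```bash
cat >> h.py <<'E'
from scipy.spatial.transform import Rotation as Ro
def wz(pose,uv,z):
    p=r.camera_params("wrist");m=np.array(p["mount"]);R=Ro.from_euler("xyz",pose[3:],degrees=True).as_matrix()
    d=R@m[:3,:3]@np.array([(uv[0]-p["cx"])/p["fx"],(uv[1]-p["cy"])/p["fy"],1]);c=R@m[:3,3]+pose[:3]
    return c+d*(z-c[2])/d[2]
def totool(pose,w):  # world delta -> tool
    return Ro.from_euler("xyz",pose[3:],degrees=True).as_matrix().T@np.array(w)
E
python3 - <<'E'
from h import *
p=np.load("w.npy")
b=wz(p,(322,250),12);t=wz(p,(322,55),12);g=b+(t-b)*85/np.linalg.norm(t-b)
s=r.sense();P=np.r_[s["tool_pos"],s["tcp_rot"]]
print(b,t,np.linalg.norm(t-b),np.degrees(np.arctan2(*(t-b)[1::-1])),g,P,totool(P,g-P[:3]),wz(p,(385,310),12))
for uv in((204,180),(212,214)):print(atz("scene",uv,12))
E
```

```text
[ 360.34177852 -264.94021936   12.        ] [ 542.36490096 -353.17416066   12.        ] 202.2811051402345 -25.861337413293676 [ 436.82922601 -302.01676689   12.        ] [ 4.38291038e+02 -3.00083000e+02  1.89636896e+02 -1.79946703e+02
  2.13120633e-01 -2.58606166e+01] [  0.18880346   2.54297135 177.63513403] [ 256.84033312 -298.50310826   12.        ]
[ 170.18008527 -275.90698858   12.        ]
[ 311.70216915 -318.38184779   12.        ]
```

```bash
M='python3 -m handwheel'
$M '[[0,0.002,0.04,0],[0,0,0.04,0],[0,0,0.04,0],[0,0,0.03,0],[0,0,0.02,0],[0,0,0.01,0],[0,0,0.004,0],[0,0,0.002,0],[0,0,0,0],[0,0,0,0]]' 0.06
$M '[[0,0,0.002,0],[0,0,0,0],[0,0,0,0]]'
python3 -c "
from h import *
s=r.sense();print(s['tool_pos'],s['ft_force'])"
```

```text
time: 5.3
tool_pos: [439.3, -303.5, 6.6]
tcp_rot: [180.0, -0.1, -25.9]
ft_force: [-0.6, 0.1, -0.4]
finger_gap: 59.7
grip_force: 0.0
time: 5.6
tool_pos: [438.5, -302.8, 3.4]
tcp_rot: [180.0, -0.0, -25.9]
ft_force: [-0.3, 0.2, 0.1]
finger_gap: 60.0
grip_force: 0.0
[ 438.49391208 -302.76360241    3.42309838] [-0.25551969  0.15424174  0.089804  ]
```

```bash
M='python3 -m handwheel'
$M '[[0,0,0.001,0],[0,0,0,0],[0,0,0,0],[0,0,0,0],[0,0,0,0],[0,0,0,0],[0,0,0,0]]' 0.015 40
$M '[[0,0,-0.02,0],[0,0,-0.04,0],[0,0,-0.045,0],[0,0,-0.045,0],[0,0,-0.045,0],[0,0,0,0],[0,0,0,0]]'
python3 - <<'E'
from h import *
import cv2
s=r.sense();im=r.snapshot("wrist");np.save("w.npy",np.r_[s["tool_pos"],s["tcp_rot"]])
cv2.imwrite("pics/w2.png",im[:,:,::-1]);print(s["tool_pos"],s["tcp_rot"],s["finger_gap"])
E
```

```text
time: 6.3
tool_pos: [438.5, -302.8, 2.4]
tcp_rot: [180.0, -0.0, -25.9]
ft_force: [0.5, -0.4, 1.4]
finger_gap: 22.5
grip_force: 39.8
time: 7.0
tool_pos: [439.1, -303.3, 198.7]
tcp_rot: [180.0, -0.2, -25.9]
ft_force: [0.2, -0.0, -1.2]
finger_gap: 23.3
grip_force: 39.5
[ 439.14694638 -303.33118912  198.6999796 ] [ 1.79956447e+02 -1.69537115e-01 -2.59415323e+01] 23.29186569378793
```

View pics/w2.png

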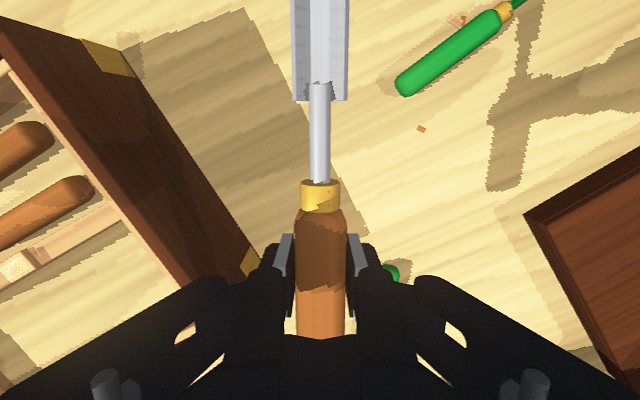

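```bash
M='python3 -m handwheel'
$M '[[0,0,0,-5],[0,0,0,-8],[0,0,0,-8],[0,0,0,-8],[0,0,0,-8],[0,0,0,-8],[0,0,0,-8],[0,0,0,-8],[0,0,0,-8]]'
$M '[[0,0,0,-8],[0,0,0,-8],[0,0,0,-8],[0,0,0,-8],[0,0,0,-8],[0,0,0,-6],[0,0,0,-5],[0,0,0,0]]'
$M '[[0.02,0.002,0,0],[0.04,0.003,0,0],[0.043,0.003,0,0],[0.045,0.003,0,0],[0.04,0.003,0,0],[0.035,0.002,0,0],[0.02,0.001,0,0],[0,0,0,0],[0,0,0,0],[0,0,0,0]]'
python3 - <<'E'
from h import *
import cv2
s=r.sense();im=r.snapshot("wrist");np.save("w.npy",np.r_[s["tool_pos"],s["tcp_rot"]])
cv2.imwrite("pics/w3.png",im[:,:,::-1]);print(s["tool_pos"],s["tcp_rot"],s["finger_gap"])
E
```

```text
time: 7.95
tool_pos: [437.2, -301.8, 194.3]
tcp_rot: [-179.7, 0.0, 43.4]
ft_force: [0.1, -0.9, -0.9]
finger_gap: 22.9
grip_force: 39.5
time: 8.75
tool_pos: [437.3, -301.8, 194.6]
tcp_rot: [-179.8, -0.2, 94.1]
ft_force: [-0.2, -0.5, -1.6]
finger_gap: 23.4
grip_force: 39.5
time: 9.75
tool_pos: [437.9, -59.9, 196.7]
tcp_rot: [-179.9, 0.0, 94.0]
ft_force: [-0.1, 0.1, -0.4]
finger_gap: 23.3
grip_force: 39.5
[437.94568532 -59.8948077  196.68340561] [-1.79938649e+02  4.20318653e-03  9.39661707e+01] 23.311018784776262
```

View pics/w3.png

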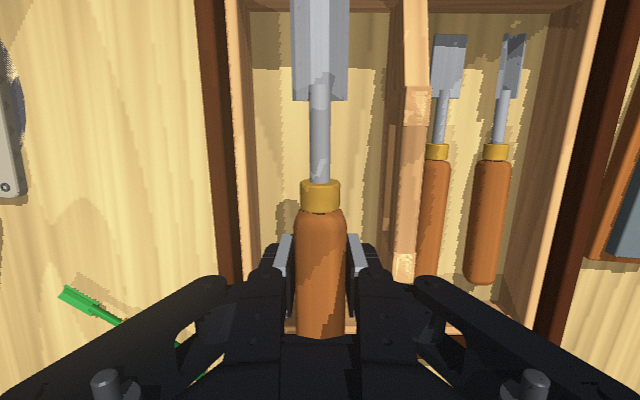

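Run:
```python
from h import *
np.set_printoptions(precision=1,suppress=True)
p=np.load("w.npy")
for n,uv,z in(("barL",(404,90),145),("barR",(431,90),145),("barL2",(392,275),145),("barR2",(415,275),145),("wallin",(248,100),120),("wallin",(243,200),120),("backin",(574,100),120),("backin",(551,220),120)):
    print(n,wz(p,uv,z),totool(p,wz(p,uv,z)-p[:3])[:2])
```

```text
barL [482.2  22.4 145. ] [79.1 49.9]
barR [498.3  23.6 145. ] [79.1 66.1]
barL2 [ 491.3 -100.7  145. ] [-44.4  50.5]
barR2 [507.5 -99.5 145. ] [-44.3  66.7]
wallin [383.6  10.7 120. ] [ 74.2 -49.2]
wallin [380.5 -60.5 120. ] [  3.4 -57.3]
backin [604.7  26.  120. ] [ 74.2 172.4]
backin [612.4 -60.1 120. ] [-12.3 174.1]
```

```bash
M='python3 -m handwheel'
$M '[[0,-0.001,0.02,0],[0,0,0.035,0],[0,0,0.03,0],[0,0,0.015,0],[0,0,0.006,0],[0,0,0.002,0],[0,0,0,0],[0,0,0,0],[0,0,0,0]]'
$M '[[0,0,0.001,0],[0,0,0.001,0],[0,0,0.001,0],[0,0,0,0],[0,0,0,0],[0,0,0,0]]'
```

```text
time: 10.7
tool_pos: [438.1, -59.5, 90.4]
tcp_rot: [179.9, 0.0, 94.1]
ft_force: [-0.1, 1.1, -0.6]
finger_gap: 23.3
grip_force: 39.5
time: 11.3
tool_pos: [437.2, -59.2, 86.3]
tcp_rot: [-180.0, 0.0, 94.1]
ft_force: [0.1, -0.2, -1.3]
finger_gap: 23.2
grip_force: 39.5
```

```bash
M='python3 -m handwheel'
$M '[[0,0,0.001,0],[0,0,0,0],[0,0,0.001,0],[0,0,0,0],[0,0,0,0]]'
$M '[[0,0,0.001,0],[0,0,0,0],[0,0,0,0]]'
```

```text
time: 11.8
tool_pos: [437.2, -59.2, 84.2]
tcp_rot: [-180.0, -0.0, 94.1]
ft_force: [-0.1, -0.1, -1.0]
finger_gap: 23.2
grip_force: 39.5
time: 12.1
tool_pos: [437.3, -59.3, 83.3]
tcp_rot: [180.0, 0.0, 94.1]
ft_force: [0.2, -0.7, -0.9]
finger_gap: 23.0
grip_force: 39.5
```

```bash
M='python3 -m handwheel'
$M '[[0,0,0.0005,0],[0,0,0,0],[0,0,0,0]]'
$M '[[0,0,0.0005,0],[0,0,0,0],[0,0,0,0]]'
```

```text
time: 12.4
tool_pos: [437.3, -59.2, 83.3]
tcp_rot: [180.0, 0.0, 94.1]
ft_force: [-2.8, 0.5, 5.2]
finger_gap: 23.1
grip_force: 40.2
time: 12.7
tool_pos: [437.3, -59.3, 83.3]
tcp_rot: [-180.0, 0.0, 94.1]
ft_force: [-5.1, 2.1, 9.1]
finger_gap: 23.2
grip_force: 40.9
```

```bash
M='python3 -m handwheel'
$M '[[0,0,-0.0005,0],[0,0,0,0],[0,0,0,0],[0,0,0,0],[0,0,0,0]]' 0.04
$M '[[0,0,-0.01,0],[0,0,-0.03,0],[0,0,-0.04,0],[0,0,-0.04,0],[0,0,-0.03,0],[0,0,0,0],[0,0,0,0]]'
$M '[[0.006,0.02,0,0],[0.006,0.02,0,0],[0.005,0.018,0,0],[0,0,0,0],[0,0,0,0],[0,0,0,0]]' 0.045
python3 - <<'E'
from h import *
import cv2
s=r.sense();im=r.snapshot("wrist");np.save("w.npy",np.r_[s["tool_pos"],s["tcp_rot"]])
cv2.imwrite("pics/w4.png",im[:,:,::-1]);print(s["tool_pos"],s["tcp_rot"],s["finger_gap"])
E
```

```text
time: 13.2
tool_pos: [436.7, -59.2, 82.7]
tcp_rot: [-179.9, -0.0, 94.1]
ft_force: [-6.2, -0.4, 5.0]
finger_gap: 40.3
grip_force: 0.0
time: 13.9
tool_pos: [438.0, -59.4, 234.1]
tcp_rot: [179.8, 0.0, 94.1]
ft_force: [-0.4, 0.8, -0.8]
finger_gap: 40.1
grip_force: 0.0
time: 14.5
tool_pos: [492.9, -38.3, 232.0]
tcp_rot: [-179.9, -0.0, 94.1]
ft_force: [-0.1, -0.4, -0.6]
finger_gap: 45.0
grip_force: 0.0
[492.90345703 -38.29685301 231.95231905] [-1.79902144e+02 -1.41500116e-02  9.40532890e+01] 45.00027793562558
```

View pics/w4.png

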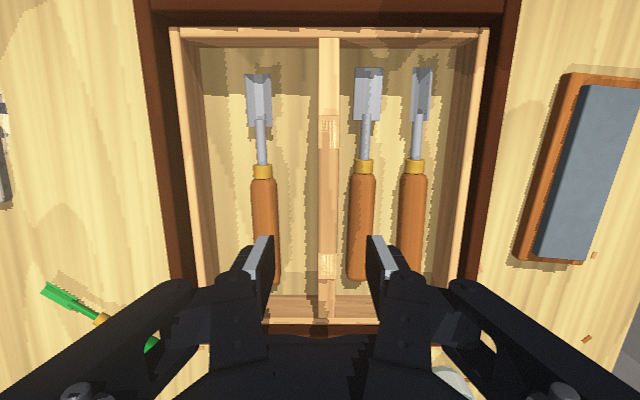

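Run:
```python
from h import *
np.set_printoptions(precision=1,suppress=True)
p=np.load("w.npy")
for n,uv,z in(("L",(319.5,148),145),("R",(339.5,148),145),("L",(319.5,253),145),("R",(337,253),145),("out",(329,115),138),("out",(328,278),138),("tillfar",(325,31),120),("tillnear",(325,323),120),("tl",(174,100),120),("tr",(482,100),120)):
    print(n,wz(p,uv,z),totool(p,wz(p,uv,z)-p[:3])[:2])
```

```text
L [489.3   2.1 145. ] [40.5 -0.6]
R [504.1   3.2 145. ] [40.5 14.2]
L [495.3 -82.7 145. ] [-44.5  -0.6]
R [509.5 -81.7 145. ] [-44.5  13.6]
out [494.6  26.1 138. ] [64.1  6.5]
out [ 504.5 -109.   138. ] [-71.4   6.7]
tillfar [487.4  86.2 120. ] [124.5   3.5]
tillnear [ 506.6 -168.2  120. ] [-130.6    4.7]
tl [372.2  28.7 120. ] [  75.3 -115.5]
tr [614.6  45.9 120. ] [ 75.3 127.6]
```

```bash
M='python3 -m handwheel'
$M '[[-0.0025,0.006,0.02,0],[0,0,0.03,0],[0,0,0.03,0],[0,0,0.02,0],[0,0,0.01,0],[0,0,0.005,0],[0,0,0,0],[0,0,0,0],[0,0,0,0]]'
python3 -c "
from h import *
s=r.sense();print(s['tool_pos'],s['ft_force'])"
```

```text
time: 15.45
tool_pos: [500.9, -40.4, 119.2]
tcp_rot: [179.9, 0.0, 94.1]
ft_force: [-0.2, -0.8, 0.6]
finger_gap: 45.3
grip_force: 0.0
[500.94598892 -40.43488411 119.17551909] [-0.24788767 -0.83326646  0.56148203]
```

```bash
M='python3 -m handwheel'
$M '[[0,0,0.002,0],[0,0,0,0],[0,0,0,0]]'
$M '[[0,0,0,0],[0,0,0,0],[0,0,0,0],[0,0,0,0],[0,0,0,0],[0,0,0,0]]' 0.008 25
$M '[[0,0,0,0],[0,0,0,0],[0,0,0,0],[0,0,0,0]]' 0.008 100
```

```text
time: 15.75
tool_pos: [500.1, -40.2, 115.9]
tcp_rot: [180.0, 0.0, 94.1]
ft_force: [0.3, 0.4, -0.1]
finger_gap: 45.2
grip_force: 0.0
time: 16.35
tool_pos: [499.9, -40.3, 115.9]
tcp_rot: [-180.0, 0.0, 94.1]
ft_force: [-3.0, -0.6, 2.8]
finger_gap: 15.6
grip_force: 26.4
time: 16.75
tool_pos: [500.2, -40.3, 116.0]
tcp_rot: [180.0, 0.0, 94.1]
ft_force: [-3.1, -0.8, 4.8]
finger_gap: 14.4
grip_force: 99.2
```

```bash
M='python3 -m handwheel'
$M '[[0,0,-0.001,0],[0,0,-0.002,0],[0,0,-0.003,0],[0,0,-0.003,0],[0,0,-0.003,0],[0,0,-0.002,0],[0,0,-0.001,0],[0,0,0,0],[0,0,0,0]]'
python3 -c "
from h import *
s=r.sense();print(s['ft_force'],s['wrist_torque'])"
```

```text
time: 17.65
tool_pos: [500.0, -40.2, 130.7]
tcp_rot: [-180.0, -0.0, 94.1]
ft_force: [0.0, 0.1, -6.7]
finger_gap: 14.3
grip_force: 97.7
[ 0.01952197  0.06359014 -6.74879491] [-0.24524041  0.03904006  0.04291975]
```

```bash
M='python3 -m handwheel'
$M '[[0,0,-0.003,0],[0,0,-0.006,0],[0,0,-0.009,0],[0,0,-0.01,0],[0,0,-0.01,0],[0,0,-0.01,0],[0,0,-0.01,0],[0,0,-0.01,0],[0,0,-0.01,0]]'
$M '[[0,0,-0.01,0],[0,0,-0.01,0],[0,0,-0.01,0],[0,0,-0.01,0],[0,0,-0.009,0],[0,0,-0.006,0],[0,0,-0.004,0],[0,0,-0.002,0],[0,0,-0.001,0],[0,0,0,0]]'
$M '[[0,0,0,0],[0,0,0,0],[0,0,0,0],[0,0,0,0],[0,0,0,0]]'
python3 - <<'E'
from h import *
import cv2
s=r.sense();print(s["tool_pos"],s["tcp_rot"],s["ft_force"],s["wrist_torque"],s["qd"].round(2))
w=r.snapshot("wrist");d=r.snapshot("side")
cv2.imwrite("pics/f.png",np.hstack([cv2.resize(w,(400,250)),cv2.resize(d[80:280,180:500],(400,250))])[:,:,::-1])
E
```

```text
time: 18.55
tool_pos: [500.1, -40.2, 209.7]
tcp_rot: [180.0, 0.0, 94.1]
ft_force: [-0.1, 0.1, -6.2]
finger_gap: 14.4
grip_force: 97.8
time: 19.55
tool_pos: [499.9, -40.2, 270.5]
tcp_rot: [-180.0, -0.0, 94.1]
ft_force: [-0.1, -0.5, -7.3]
finger_gap: 14.2
grip_force: 97.8
time: 20.05
tool_pos: [500.0, -40.2, 270.8]
tcp_rot: [-180.0, -0.0, 94.1]
ft_force: [0.5, -0.8, -6.2]
finger_gap: 14.2
grip_force: 97.8
[500.02345273 -40.22258557 270.76619427] [-1.79998488e+02 -3.04858563e-03  9.40574190e+01] [ 0.54027826 -0.76216586 -6.20850769] [-0.29401692 -0.00753963 -0.03156609] [ 0.    0.03 -0.08 -0.76 -0.17 -0.06]
```

View pics/f.png

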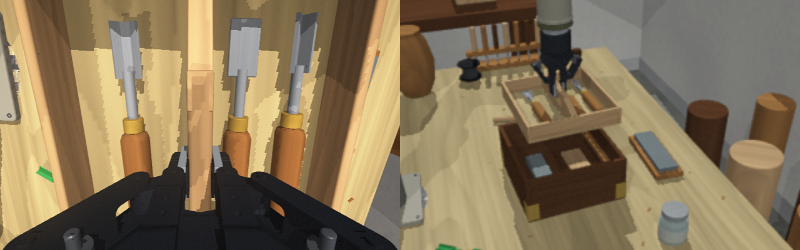

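Run:
```python
from h import *
import cv2
y=np.radians(4.05);X=np.array([np.cos(y),np.sin(y),0]);Y=np.array([-np.sin(y),np.cos(y),0]);C=np.array([499.5,-40.5,0])
out=[]
for n in("side","scene"):
    im=r.snapshot(n)[:,:,::-1].copy();p=r.camera_params(n);R=np.array(p["R"]);t=np.array(p["t"])
    q=[]
    for z in(230,275):
        for a,b in((-1,-1),(1,-1),(1,1),(-1,1)):
            c=R@(C+X*a*120+Y*b*130+[0,0,z])+t;q.append((p["fx"]*c[0]/c[2]+p["cx"],p["fy"]*c[1]/c[2]+p["cy"]))
    q=np.array(q);o=(q.mean(0)-[80,65]).astype(int);big=cv2.resize(im[o[1]:o[1]+130,o[0]:o[0]+160],(800,650)[:2] if 0 else (738,600))if 0 else cv2.resize(im[o[1]:o[1]+130,o[0]:o[0]+160],(400,325),interpolation=cv2.INTER_CUBIC)
    for k in q:cv2.circle(big,tuple(((k-o)*2.5).astype(int)),2,(0,0,255),-1)
    out.append(big)
cv2.imwrite("pics/f2.png",np.hstack(out))
```

```text
(no output)
```

View pics/f2.png

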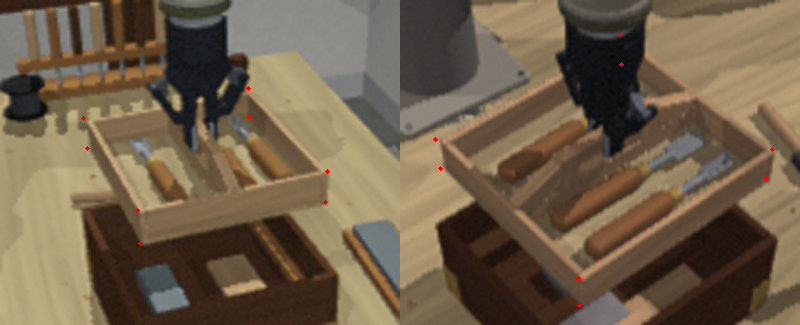

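The wrist and side views show all three tools in the till with their edges the same way. The till's corners fall on the predicted level outline, with its underside at about z 230 mm. Handing in.

```bash
python3 -c "
from bench import r
print(r.hand_in())"
```

```text
the job is handed in; nothing more can be done
None
```

The gouge was laid and released in the front trough, its edge pointing the same way as the other two tools, and the till is now held level and still over the chest with all three tools in it, its underside about 10 cm above the rim; the job is handed in, with no verdict returned.

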